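# Park the spacer pin and close a violin plate's centre joint

## Task

On the joining jig, a sliding spacer pin keeps the two halves of a small violin plate apart. Draw the pin back out of its bore in the guide block and slide it sideways all the way into the side notch of its slot, then push the loose half flush against the fixed half so that the centre joint is closed along its whole length, with the two halves' ends still roughly in line. Leave the pin upright in the notch, and leave the other things on the bench and on the jig where they are.

Things in the scene. Friction and masses are not known exactly. Their poses are not given: they have to be found in the camera images.
- jig: Joining jig fixed on the bench: dark base board with a brown wooden board on it; deck 26 mm above the bench. Origin on the bench under the jig; at yaw 0 its x points away from the robot, y left. Boards span x -115..135, y -221..185 mm. An L-shaped slot goes through the upper board to a floor at z 12: runway x -1..65, y -206..-34, with a side notch off its -x side at the rear (-y) end.
- notch (a point): Where the pin's origin lies when the pin is fully home in the side notch: jig (-21, -168, 12) mm, on the slot floor. The notch spans jig x -51..-1, y -206..-130, floor z 12, its walls 14 mm high; it opens to +x into the runway.
- bore (a point): Rear (-y) mouth of the bore, on its axis: jig (32, -34, 36) mm. The aluminium guide block stands on the deck at the front end of the runway, jig x 7..57, y -34..-10, top at z 54. The bore runs along y, 18 mm wide (x 23..41), z 26..46.
- joint_line (a point): Middle of the fixed half's joint edge, on the deck: jig (45, 85, 26) mm; the edge runs along the jig's y. The fixed half, same shape as the loose one, is held down at jig x 45..117, y 0..170, with a fence and two steel hold-downs on its far side (up to z 56, x 93..135).
- pin: Loose spacer pin, about 0.5 kg, resting in the slot: steel sole 60 (x) by 64 (y) by 12 mm, steel rod 14 mm thick along +y, axis at z 24, nose at y 122, and a square wooden post 28 mm wide centred on the sole, z 12..62, with a round cap 24 mm wide to z 68, to push, hook or grasp. Origin: centre of the sole's underside; axes as the jig's. The nose starts 22 to 34 mm in between the halves.
- nose (a point): Tip of the pin's rod, on its axis: pin (0, 122, 24) mm.
- half: Loose half-plate, pale wood, about 0.16 kg, 72 (x) by 170 (y) mm, a wedge 18 mm thick at its joint edge (+x side), 12 mm at its outer edge (-x side, towards the robot), lying flat on the deck on the robot's side of the joint, about 26 to 42 mm from the fixed half, free to slide. Origin: centre of its underside.
- edge_a (a point): End of the loose half's joint edge on its -y side, 6 mm above its underside.
- edge_b (a point): End of the loose half's joint edge on its +y side, 6 mm above its underside.
- plane: Bystander: small brass finger plane, 26 by 60 by 30 mm, on the jig's deck near its robot-side (-x) edge, beside the notch.
- jar: Bystander: amber glass jar, 68 mm wide, 75 mm tall, standing to the left of the jig. Origin under its centre.
- bottle: Bystander: glass bottle, 52 mm wide, 130 mm tall, to the right of the jig. Origin under its centre.
- mallet: Bystander: hammer 240 mm long lying on the left.
- chisel: Bystander: wooden-handled driver 210 mm long lying on the right.
- block: Bystander: wooden offcut 90 by 50 by 32 mm on the left.
- mug: Bystander: white mug, 76 mm wide, 90 mm tall, on the right.

How it is judged (in metres and radians):
On the way, in this order (a step that is already met when the one before it is completed fails the run):
1. the pin is drawn out of the bore and parked upright in the side notch (x of pin in the frame of jig between -0.035 and -0.009 m and y of pin in the frame of jig between -0.184 and -0.154 m and z of pin in the frame of jig below 0.018 m and angle between pin's own z axis and vertical below 0.12 rad), for 0.2 s.
2. the loose half is then closed flush against the fixed half (x of edge_a in the frame of jig between 0.042 and 0.049 m and x of edge_b in the frame of jig above 0.042 m and y of half in the frame of jig between 0.068 and 0.102 m and angle between half's own z axis and vertical below 0.06 rad and z of half in the frame of jig below 0.03 m), for 0.2 s.
At the end, for the whole second after the job is handed in: Pin upright (0.12 rad) on the slot floor in the side notch, within 12 mm of fully home, rod clear of the bore; both ends of the loose half's joint edge within 3 mm of the fixed half, the half flat on the deck, its ends in line with the fixed half's within 17 mm; both at rest (all of step 1 and all of step 2 and linear speed of each of pin, half below 0.02 m/s); the robot touches nothing.
It fails at once if a bystander is moved by more than 40 mm (distance of any of plane, jar, bottle, mallet, chisel, block, mug from where it was at the start of the episode above 0.04 m).
It also fails if it takes over 56 s, if anything falls off the work surface, if the arm or the gripper's body presses on something with over 40 N, if the wrist force passes 120 N, or if a joint passes its speed limit or range.

## Robot

A 7-joint arm with a two-finger parallel gripper is mounted at the origin on the work surface. World frame = base frame: x ahead of the robot, y to its left, z up, the work surface at z = 0. Lengths are in mm, angles in rad, forces in N, time in s.
With the tool pointing down it reaches from about 400 to 850 mm from the base axis. Payload 10.4 kg.
Tool frame: the origin (TCP) lies at the very end of the fingers, on their centre line; the grasp point (between the pads) lies manip.hold_point_z behind it (manip.hold_point_z is the distance from the TCP to the grasp point, in mm); z points along the fingers, y is the line along which they close (so a half turn about z gives the same grasp; the last joint's range is limited). The gripper opens to 85 mm and grips with 20 to 120 N. Pads are 22 mm wide; open, the fingers measure 114 mm over their backs; the gripper's body (76 mm by 85 mm) begins 54 mm behind the grasp point. The pads swing forward as they close: fully open they stand 13 mm farther back than shut.
Start: joints at [1.195, 0.332, -0.065, 1.46, 0.022, 1.35, -0.088], TCP at [215.976, -586.52, 231.338] pointing down, gripper open.
Joint ranges: [-2.6, 2.6], [-0.5, 2.12], [-1.47, 1.34], [0.16, 2.42], [-1.27, 4.41], [0.06, 2.06], [-2.6, 2.6]. Speed limits (rad/s): [2.22, 2.22, 2.79, 2.79, 3.14, 3.14, 3.14].

## Interface

Orientations are given as a unit quaternion [w, x, y, z].
In Python, from rig import get_obs, eyes, ticket, manip gives the robot as it stands.
- The arm moves only by the shell command python3 -m inch 'ROWS' [OPENING] [FORCE]. ROWS is a JSON object of lists of equal length, an entry for each row: "dp": the shift along the world's x, y, z in mm, a list of three; "yaw": the turn about the world's z in degrees. In form: {"dp": [[tx, ty, tz], ...], "yaw": [yaw, ...]}. A call has 1 to 10 rows; each row shifts and turns the commanded pose from where the row before left it; what a row does not reach is not made up. A row lasts 1/10 s, in which the tool goes at most 50 mm and 8.59 degrees, less where a joint would pass 70% of its speed; a pose out of reach is approached as far as the arm can. A call is refused whole if a number of a shift passes 50 or a number of a turn 8.59, either way. A call with a gripper value outside its range is refused whole. OPENING is the opening, from 0 (shut) to 1 (fully open), set as the call begins (- or left out, the last holds). The fingers move at their own pace and stop on an object; FORCE is the grip in N (left out, the last holds). Time passes only in rows, so rows that do not move let the fingers close. It gives the time, the measured TCP pose, the force, the opening and the grip force at its end, in the units of the state.
- get_obs(): the state, without advancing time (a new reading comes with each control period).
- eyes.grab_frame(name): name is "side" or "top"; returns a dict with "pixels" (400x640x3 uint8, red, green, blue), "camera_matrix" (3x3 intrinsics, pixels), "D" ([k1, k2, p1, p2, k3] as OpenCV has them; the pictures are not rectified), "R" (3x3) and "t" (3): a world point X has camera coordinates R X + t. Camera axes: x right, y down, z forward; pixel columns grow to the right and rows downward; lengths in mm; the calibration is good to about 2 mm. A picture is of the moment at which its call begins. There is no depth.
- ticket.hand_in(): hands the job in; it is judged then, once.
The state is a dict: "time_s": time; "joints": joint angles; "qvel": joint speeds; "tau": joint torques, N m; "tool_pos": TCP position; "eef_rot": TCP orientation; "wrist_force": force on the tool from outside, world axes, zero at the start; "torque": the same for the moment, N m; "width": opening from 0.0 (shut) to 1.0 (fully open); "gripper_force": force on a finger pad.
Only numpy, scipy, OpenCV 4.12 (cv2) and the standard library are available. Lean on these libraries where they do the work, as an engineer would, in place of code of your own. Each camera call takes 0.05 s, during which the arm holds its last target. There are 200 camera calls.

## Working session

There is one attempt and no reset: what is moved stays moved. The work goes in short steps, Python scripts to look and compute and a shell command to move; the robot and the scene stay as the last step left them, time stands still between calls to the robot, and variables do not carry over. Pictures are saved under pics/ and viewed, at most 10 in all, crops included, and the job is handed in when it is done.

```bash
ls; mkdir -p pics; python3 - <<'E'
from rig import get_obs, eyes, manip
import cv2
print(get_obs()); print(manip.hold_point_z)
for n in("top","side"):
    f=eyes.grab_frame(n); cv2.imwrite(f"pics/{n}0.png",f["pixels"][:,:,::-1]); print(n,f["camera_matrix"],f["D"],f["R"],f["t"])
E
```

```text
pics
{'time_s': 0.0, 'joints': array([ 1.1953914 ,  0.33288853, -0.06470687,  1.4609502 ,  0.02159786,
        1.34988355, -0.08849461]), 'qvel': array([-0.0001191 ,  0.00042302,  0.00055062,  0.00145258, -0.00202227,
       -0.00182853, -0.00047168]), 'tau': array([-3.66162949e-04, -6.25449371e+01,  4.87518171e-02, -3.91598010e+01,
        1.61294936e-02,  1.00941470e-02, -2.89423065e-05]), 'tool_pos': array([ 215.82710156, -586.1527228 ,  230.50129743]), 'eef_rot': array([-6.99893864e-04,  9.84478277e-01,  1.75505006e-01, -1.56060958e-04]), 'wrist_force': array([ 0.75276531,  0.88564598, -0.10310974]), 'torque': array([-0.05033002,  0.01833608, -0.0008001 ]), 'gripper_force': 0.0, 'width': 0.9995465525263928}
18.700000000000003
top [[516.01132618   0.         330.3320261 ]
 [  0.         516.01132618 195.04602695]
 [  0.           0.           1.        ]] [-0.09617498  0.          0.          0.          0.        ] [[ 0.02804638 -0.99954751 -0.01087052]
 [-0.99356565 -0.02668147 -0.11006998]
 [ 0.10973013  0.01388763 -0.99386439]] [   4.46750073  483.3488489  1344.26146149]
side [[431.42801034   0.         322.00828549]
 [  0.         431.42801034 193.69561899]
 [  0.           0.           1.        ]] [-0.01123446  0.          0.          0.          0.        ] [[-0.79535074 -0.60608525 -0.00882473]
 [-0.43928036  0.58636637 -0.68059331]
 [ 0.41767209 -0.53743386 -0.73260827]] [ 409.63571566  248.99007039 1145.8981467 ]
```

View pics/top0.png

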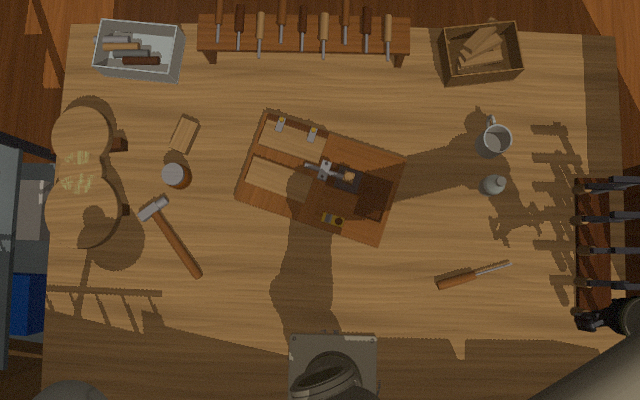

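View pics/side0.png

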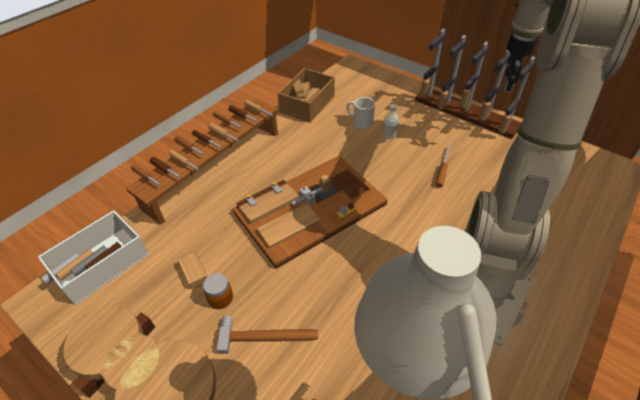

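The top picture shows the jig at about (235–406, 108–247), with the pin post near (348,176) and the plane near (332,218). The side picture shows the same scene with the jig unobstructed. Next I'll enlarge both crops.

```bash
python3 - <<'E'
import cv2
a=cv2.imread("pics/top0.png")[100:255,225:415]; cv2.imwrite("pics/topc.png",cv2.resize(cv2.convertScaleAbs(a,alpha=1.4),None,fx=4,fy=3.8710,interpolation=cv2.INTER_CUBIC) if 0 else cv2.resize(cv2.convertScaleAbs(a,alpha=1.4),(760,620-20),interpolation=cv2.INTER_CUBIC)[:600])
a=cv2.imread("pics/side0.png")[145:270,225:395]; cv2.imwrite("pics/sidec.png",cv2.resize(cv2.convertScaleAbs(a,alpha=1.4),(680,500),interpolation=cv2.INTER_CUBIC))
E
```

```text
(no output)
```

View pics/topc.png

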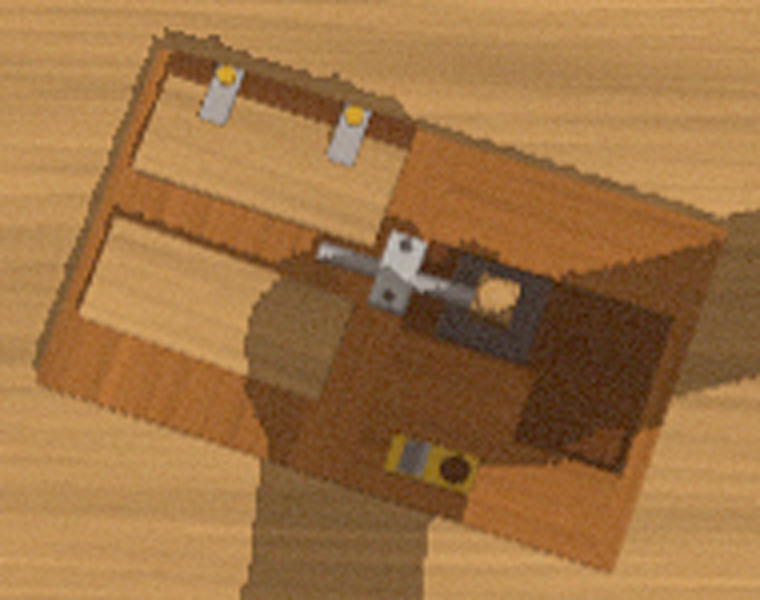

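View pics/sidec.png

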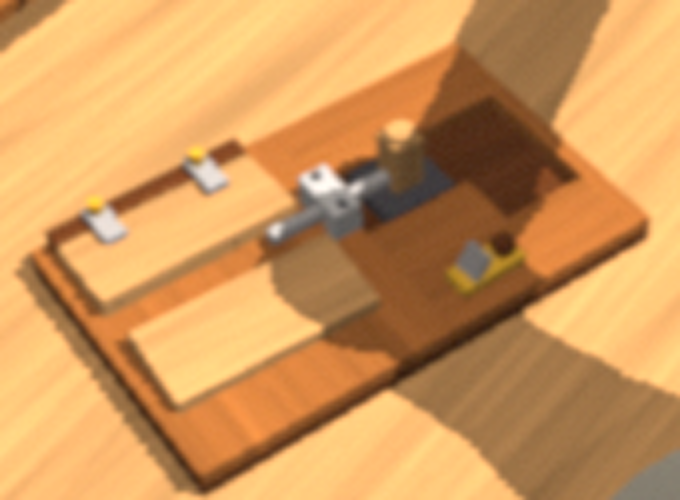

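The top crop shows the jig deck's corners at crop (40,368), (612,572) and (728,225). It also shows the guide block at (400,272), the cap at (497,295), the nose at (318,250) and the loose half's corners at (115,217), (350,300), (318,400) and (78,315). The side crop shows the deck's corners at (205,475), (645,222), (460,47) and (38,252), with the cap at (400,132).

```bash
cat > h.py <<'E'
import numpy as np, cv2
from scipy.optimize import least_squares
K={"top":np.array([[516.01132618,0,330.3320261],[0,516.01132618,195.04602695],[0,0,1]]),"side":np.array([[431.42801034,0,322.00828549],[0,431.42801034,193.69561899],[0,0,1]])}
D={"top":np.array([-.09617498,0,0,0,0]),"side":np.array([-.01123446,0,0,0,0])}
R={"top":np.array([[0.02804638,-0.99954751,-0.01087052],[-0.99356565,-0.02668147,-0.11006998],[0.10973013,0.01388763,-0.99386439]]),
"side":np.array([[-0.79535074,-0.60608525,-0.00882473],[-0.43928036,0.58636637,-0.68059331],[0.41767209,-0.53743386,-0.73260827]])}
t={"top":np.array([4.46750073,483.3488489,1344.26146149]),"side":np.array([409.63571566,248.99007039,1145.8981467])}
def proj(c,X): return cv2.projectPoints(np.float64(X).reshape(-1,1,3),cv2.Rodrigues(R[c])[0],t[c],K[c],D[c])[0][:,0]
def onz(c,uv,z):
    uv=np.float64(uv).reshape(-1,1,2); n=cv2.undistortPoints(uv,K[c],D[c])[:,0]
    d=np.c_[n,np.ones(len(n))]@R[c]; o=-R[c].T@t[c]
    return o+d*((z-o[2])/d[:,2])[:,None]
def place(p,X):
    x,y,a=p; X=np.float64(X); c,s=np.cos(a),np.sin(a)
    return np.c_[x+c*X[:,0]-s*X[:,1], y+s*X[:,0]+c*X[:,1], X[:,2]]
def fit(obs,p0): # obs: list (cam, model xyz, uv)
    def f(p): return np.concatenate([(proj(c,place(p,[X]))[0]-uv) for c,X,uv in obs])
    r=least_squares(f,p0,loss="soft_l1",x_scale=[10,10,.05]); return r.x,f(r.x).reshape(-1,2)
TC=lambda u,v:np.array([225+u/4-.375,100+v*155/600-.37])
SC=lambda u,v:np.array([225+u/4-.375,145+v/4-.375])
def tojig(p,W):
    W=np.float64(W); c,s=np.cos(p[2]),np.sin(p[2]); d=W[...,:2]-p[:2]; return np.stack([c*d[...,0]+s*d[...,1],-s*d[...,0]+c*d[...,1]],-1)
E
python3 - <<'E'
from h import *
np.set_printoptions(precision=2,suppress=True)
o=[("top",(-115,185,26),TC(40,368)),("top",(-115,-221,26),TC(612,572)),("top",(135,-221,26),TC(728,225)),
("top",(57,-10,54),TC(390,232)),("top",(57,-34,54),TC(428,240)),("top",(7,-34,54),TC(405,313)),("top",(7,-10,54),TC(370,305)),
("top",(45,170,44),TC(133,170)),("top",(45,0,44),TC(380,242)),("top",(65,-206,26),TC(672,318)),("top",(-51,-130,26),TC(515,438)),
("side",(-115,185,26),SC(205,475)),("side",(-115,-221,26),SC(645,222)),("side",(135,-221,26),SC(460,47)),("side",(135,185,26),SC(38,252)),
("side",(7,-34,54),SC(362,200)),("side",(7,-10,54),SC(325,210)),("side",(57,-10,54),SC(298,175))]
J,e=fit(o,[600,0,-.2]); print("jig",J,np.degrees(J[2])); print(e)
o=[("top",(36,85,18),(115,217)),("top",(36,-85,18),(350,300)),("top",(-36,-85,12),(318,400)),("top",(-36,85,12),(78,315))]
o=[(c,(X[0],X[1],X[2]+26),TC(*u)) for c,X,u in o]
o+=[("side",(36,85,44),SC(130,333)),("side",(-36,85,38),SC(178,405)),("side",(-36,-85,38),SC(380,297))]
H,e=fit(o,[580,60,-.2]); print("half",H); print(e)
print("half in jig",tojig(J,H[:2]),np.degrees(H[2]-J[2]))
print("edges", tojig(J,place(H,[(36,-85,6),(36,85,6)])))
for c,u in(("top",TC(497,295)),("side",SC(400,132))): print("cap",onz(c,u,80),tojig(J,onz(c,u,80)))
for c,u in(("top",TC(318,250)),("side",SC(270,235))): print("nose",tojig(J,onz(c,u,36)))
print("cap height?: pin z +12 => 80; plane",tojig(J,onz("top",TC(432,462),45)))
print("notch,cap-target",place(J,[(-21,-168,12),(32,-168,12)]))
E
```

```text
jig [522.19  65.54  -0.3 ] -17.05611671769662
[[-1.17  3.95]
 [ 0.56  0.22]
 [ 0.48  1.04]
 [ 0.87 -0.21]
 [ 0.03  0.6 ]
 [-0.34 -0.37]
 [-0.28 -1.19]
 [-0.17 -0.42]
 [-1.58  0.94]
 [ 1.19 -0.25]
 [-0.32  0.84]
 [-1.28 -0.48]
 [ 1.2  -2.22]
 [-1.4  -2.25]
 [-2.35 -0.69]
 [-0.49 -0.12]
 [ 2.22  0.84]
 [-0.23 -0.14]]
half [519.08 156.    -0.32]
[[-0.27  0.38]
 [ 1.04  0.23]
 [-0.2   0.23]
 [-0.24  0.65]
 [-0.99 -0.43]
 [-0.28 -0.39]
 [-0.24 -0.42]]
half in jig [-29.5   85.57] -1.1160870283864746
edges [[  4.83  -0.11]
 [  8.14 169.85]]
cap [[527.95 -29.14  80.  ]] [[ 33.28 -88.82]]
cap [[522.48 -24.12  80.  ]] [[ 26.58 -85.63]]
nose [[31.59 34.85]]
nose [[31.07 32.85]]
cap height?: pin z +12 => 80; plane [[-82.85 -83.79]]
notch,cap-target [[ 452.83  -88.91   12.  ]
 [ 503.5  -104.46   12.  ]]
```

```bash
python3 -m inch '{"dp":[[22,40,0],[22,40,0],[22,40,0],[22,40,0],[22,40,0],[22,40,0],[22,40,0],[22,40,0],[22,40,0],[22,40,0]],"yaw":[3.8,3.8,3.8,3.8,3.8,3.8,3.8,3.8,3.8,3.8]}' 1 20 && python3 -m inch '{"dp":[[22,40,0],[22,40,0],[22,40,0],[25,38,0],[0,0,-40],[0,0,-40],[0,0,0]],"yaw":[3.8,3.8,3.8,3.4,0,0,0]}'
```

```text
time_s: 1.1
tool_pos: [436.3, -184.8, 231.2]
eef_rot: [0.0, 0.873, 0.488, -0.0]
wrist_force: [0.5, -1.4, -0.2]
width: 0.999
gripper_force: 0.0
time_s: 1.8
tool_pos: [523.7, -28.4, 146.5]
eef_rot: [-0.003, 0.804, 0.595, -0.003]
wrist_force: [-0.7, -1.4, -0.6]
width: 0.999
gripper_force: 0.0
```

```bash
python3 - <<'E'
from rig import get_obs,eyes
import cv2,numpy as np
from scipy.spatial.transform import Rotation as Ro
o=get_obs(); q=o["eef_rot"]; m=Ro.from_quat(np.r_[q[1:],q[0]]).as_matrix()
print(o["time_s"],o["tool_pos"],np.degrees(np.arctan2(m[1,1],m[0,1])),m[:,2],o["joints"])
a=cv2.convertScaleAbs(eyes.grab_frame("side")["pixels"][145:270,225:395,::-1],alpha=1.4); cv2.imwrite("pics/s1.png",cv2.resize(a,(680,500),interpolation=cv2.INTER_CUBIC))
E
```

```text
1.8 [523.67479084 -28.35665668 146.50861869] -16.948459857503835 [-0.00865835  0.00121257 -0.99996178] [ 0.53708766  0.24595732 -0.64136326  1.79813369  0.15752446  1.15815501
 -0.45035132]
```

View pics/s1.png

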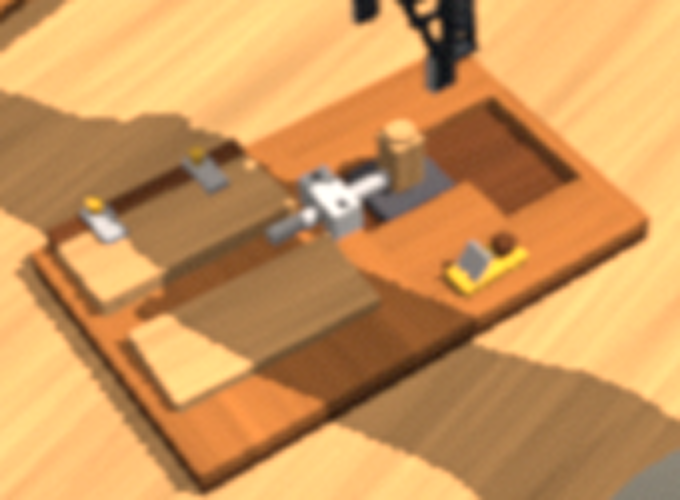

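The side crop shows the open fingers above the post: tips near crop (365,15) and (438,85), so their midpoint is above the cap at (400,132). Now a numeric check on that.

```bash
python3 - <<'E'
from h import *
p=np.array([523.7,-28.4,159.5]); d=np.array([np.cos(-.2958),np.sin(-.2958),0])
for q in (p,p+42*d,p-42*d): print((proj("side",[q])[0]-[225,145])*4)
J=[522.19,65.54,-.2977]
print((proj("side",place(J,[(32,-88,80),(-115,-221,26),(135,-221,26),(135,185,26),(7,-34,54),(57,-10,54),(65,-206,26),(-51,-130,26)]))-[225,145])*4)
E
```

```text
[400.21393496  49.59833178]
[367.08449621  18.93809895]
[434.59385961  81.41839371]
[[396.85350901 125.16558376]
 [648.30574166 211.61985664]
 [452.90878849  36.48110466]
 [ 27.11440365 247.73244352]
 [358.53187863 198.02988942]
 [295.59702438 172.92931785]
 [489.53427413  89.45485355]
 [504.25578373 213.43874169]]
```

```bash
python3 -m inch '{"dp":[[3,0,-40],[0,0,-30],[0,0,-20],[0,0,0],[0,0,0]],"yaw":[0,0,0,0,0]}'
```

```text
time_s: 2.35
tool_pos: [531.2, -28.7, 63.5]
eef_rot: [0.001, 0.804, 0.595, 0.001]
wrist_force: [0.8, -0.3, 0.2]
width: 1.0
gripper_force: 0.0
```

```bash
python3 -m inch '{"dp":[[-4,1,-8],[0,0,-8],[0,0,0],[0,0,0]],"yaw":[0,0,0,0]}' && python3 -m inch '{"dp":[[0,0,0],[0,0,0],[0,0,0],[0,0,0],[0,0,0],[0,0,0],[0,0,0],[0,0,0]],"yaw":[0,0,0,0,0,0,0,0]}' 0.2 20
```

```text
time_s: 2.75
tool_pos: [525.9, -27.5, 45.4]
eef_rot: [-0.0, 0.804, 0.595, -0.0]
wrist_force: [-0.4, 0.3, 0.4]
width: 1.0
gripper_force: 0.0
time_s: 3.55
tool_pos: [526.2, -27.6, 45.5]
eef_rot: [0.0, 0.804, 0.595, 0.0]
wrist_force: [1.5, 0.4, 2.3]
width: 0.322
gripper_force: 29.1
```

```bash
python3 -m inch '{"dp":[[-2.9,-9.6,0],[-2.9,-9.6,0],[-2.9,-9.6,0],[-2.9,-9.6,0],[-2.9,-9.6,0],[0,0,0],[0,0,0]],"yaw":[0,0,0,0,0,0,0]}' - 30; python3 -m inch '{"dp":[[-2.9,-9.6,0],[-2.9,-9.6,0],[-1.2,-3.8,0],[0,0,0],[0,0,0]],"yaw":[0,0,0,0,0]}'
```

```text
time_s: 4.25
tool_pos: [510.9, -78.1, 45.5]
eef_rot: [0.001, 0.804, 0.594, -0.001]
wrist_force: [-0.3, -2.1, 8.6]
width: 0.323
gripper_force: 31.4
time_s: 4.75
tool_pos: [504.1, -100.2, 45.5]
eef_rot: [0.0, 0.804, 0.594, -0.0]
wrist_force: [0.1, -0.4, 5.4]
width: 0.324
gripper_force: 31.3
```

```bash
for i in 1 2; do python3 -m inch '{"dp":[[-0.9,-2.9,0],[0,0,0],[0,0,0]],"yaw":[0,0,0]}' | grep -E "pos|wrist"; done; python3 -m inch '{"dp":[[-0.6,-1.9,0],[0,0,0],[0,0,0]],"yaw":[0,0,0]}' | grep -E "pos|wrist";python3 -m inch '{"dp":[[-0.6,-1.9,0],[0,0,0],[0,0,0]],"yaw":[0,0,0]}' | grep -E "pos|wrist"
```

```text
tool_pos: [503.5, -102.1, 45.5]
wrist_force: [1.8, 3.2, 5.9]
tool_pos: [502.7, -104.8, 45.5]
wrist_force: [1.1, 3.5, 4.9]
tool_pos: [502.1, -106.5, 45.5]
wrist_force: [1.4, 3.9, 5.4]
tool_pos: [501.5, -108.4, 45.5]
wrist_force: [1.9, 4.7, 5.8]
```

```bash
for i in 1; do python3 -m inch '{"dp":[[-0.6,-1.9,0],[0,0,0],[0,0,0]],"yaw":[0,0,0]}' | grep -E "pos|wrist"; done; python3 -m inch '{"dp":[[-0.6,-1.9,0],[0,0,0],[0,0,0]],"yaw":[0,0,0]}' | grep -E "pos|wrist";python3 -m inch '{"dp":[[-0.6,-1.9,0],[0,0,0],[0,0,0]],"yaw":[0,0,0]}' | grep -E "pos|wrist"
```

```text
tool_pos: [501.4, -109.1, 45.6]
wrist_force: [3.0, 8.2, 4.9]
tool_pos: [501.3, -109.5, 45.7]
wrist_force: [3.8, 12.7, 5.6]
tool_pos: [501.1, -110.3, 46.1]
wrist_force: [4.0, 15.9, 8.7]
```

```bash
python3 -m inch '{"dp":[[1.3,4.3,0],[1.3,4.3,0],[0,0,0],[0,0,0],[0,0,0]],"yaw":[0,0,0,0,0]}' | grep -E "pos|wrist"; python3 -m inch '{"dp":[[-9.6,2.9,0],[-9.6,2.9,0],[0,0,0],[0,0,0]],"yaw":[0,0,0,0]}'  | grep -E "pos|wrist|grip"
```

```text
tool_pos: [501.9, -107.1, 45.4]
wrist_force: [0.2, -1.4, 5.4]
tool_pos: [481.5, -99.6, 45.4]
wrist_force: [-4.6, -0.1, 10.1]
gripper_force: 32.2
```

```bash
python3 -m inch '{"dp":[[0.9,2.9,0],[-9.6,2.9,0],[-9.6,2.9,0],[0,0,0],[0,0,0]],"yaw":[0,0,0,0,0]}' | grep -E "pos|wrist"; python3 -m inch '{"dp":[[-4.8,1.4,0],[-2.4,0.7,0],[0,0,0],[0,0,0]],"yaw":[0,0,0,0]}'  | grep -E "pos|wrist|grip"; python3 -m inch '{"dp":[[-1.9,0.6,0],[0,0,0],[0,0,0]],"yaw":[0,0,0]}'  | grep -E "pos|wrist|grip"
```

```text
tool_pos: [463.0, -90.1, 45.3]
wrist_force: [-4.6, 0.8, 10.5]
tool_pos: [456.8, -88.3, 45.3]
wrist_force: [-1.6, 1.7, 8.4]
gripper_force: 32.2
tool_pos: [455.5, -87.9, 45.4]
wrist_force: [1.1, 0.5, 4.3]
gripper_force: 31.9
```

```bash
for i in 1; do python3 -m inch '{"dp":[[-1.9,0.6,0],[0,0,0],[0,0,0]],"yaw":[0,0,0]}' | grep -E "pos|wrist"; done; python3 -m inch '{"dp":[[-1.9,0.6,0],[0,0,0],[0,0,0]],"yaw":[0,0,0]}' | grep -E "pos|wrist"; python3 -m inch '{"dp":[[-1.9,0.6,0],[0,0,0],[0,0,0]],"yaw":[0,0,0]}' | grep -E "pos|wrist"
```

```text
tool_pos: [453.7, -87.4, 45.3]
wrist_force: [2.2, -0.3, 4.5]
tool_pos: [452.4, -87.1, 45.4]
wrist_force: [7.2, -2.1, -0.7]
tool_pos: [452.0, -87.0, 45.8]
wrist_force: [11.9, -5.0, -4.7]
```

```bash
python3 -m inch '{"dp":[[3.8,-1.2,0],[0,0,0],[0,0,0]],"yaw":[0,0,0]}' | grep -E "pos|wrist"; python3 -m inch '{"dp":[[0,0,0],[0,0,0],[0,0,0],[0,0,0],[0,0,0],[0,0,50],[0,0,50],[0,0,40],[0,0,0]],"yaw":[0,0,0,0,0,0,0,0,0]}' 1; python3 - <<'E'
from rig import get_obs,eyes
import cv2,numpy as np
for n,(r,c) in (("top",(100,225)),("side",(145,225))):
    a=cv2.convertScaleAbs(eyes.grab_frame(n)["pixels"][r:r+(155 if n=="top" else 125),c:c+(190 if n=="top" else 170),::-1],alpha=1.6)
    cv2.imwrite(f"pics/{n}2.png",cv2.resize(a,(760,600) if n=="top" else (680,500),interpolation=cv2.INTER_CUBIC))
E
```

```text
tool_pos: [452.5, -87.1, 45.4]
wrist_force: [-5.3, 0.7, 13.8]
time_s: 11.05
tool_pos: [456.6, -87.7, 190.7]
eef_rot: [0.004, 0.804, 0.595, 0.002]
wrist_force: [0.4, -0.3, -0.3]
width: 0.998
gripper_force: 0.0
```

View pics/side2.png

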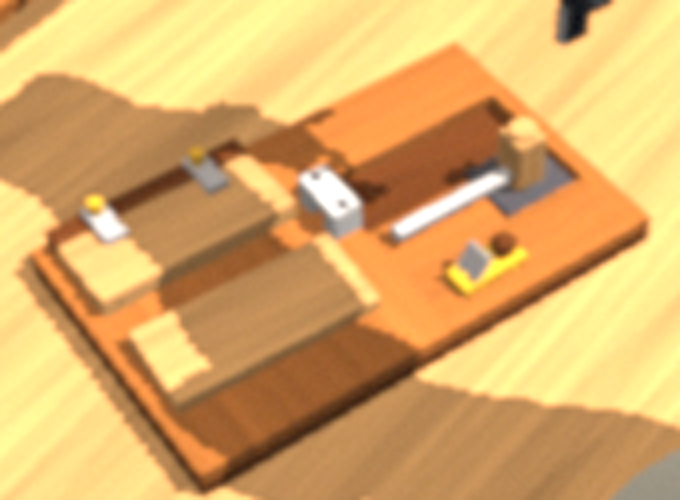

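The side crop shows the pin standing upright in the notch, its cap at crop (520,130) and the rod tip at (398,232), clear of the guide block. The plane and the loose half are unmoved. Next, the tool turns a quarter so that two open fingertips push the half's outer edge.

```bash
python3 -c "
from rig import get_obs;print(get_obs()['joints'])"; python3 -m inch '{"dp":[[0,24,0],[0,24,0],[0,24,0]],"yaw":[-8,-8,-8]}' |grep pos; python3 -c "
from rig import get_obs;print(get_obs()['joints'])"
```

```text
[ 0.72088504  0.04235525 -0.63574526  1.90587846  0.02783808  1.20014784
 -0.22120244]
tool_pos: [452.7, -14.6, 183.7]
[ 0.63314034  0.02817267 -0.70080128  1.92405456  0.01867618  1.1986834
 -0.79581249]
```

```bash
python3 -m inch '{"dp":[[0,19,0],[0,19,0],[0,19,0],[0,19,0],[0,19,0],[0,19,0],[0,19,0],[0,19,0],[0,19,0],[0,19,0]],"yaw":[8.2,8.2,8.2,8.2,8.2,8.2,8.2,8.2,8.2,8.2]}' |grep pos; python3 -m inch '{"dp":[[0,0,0],[0,0,-40],[0,0,-40],[0,0,-20],[0,0,0],[0,0,0]],"yaw":[8,8,8,8,0,0]}'; python3 - <<'E'
from rig import get_obs
import numpy as np
from scipy.spatial.transform import Rotation as Ro
o=get_obs(); q=o["eef_rot"]; m=Ro.from_quat(np.r_[q[1:],q[0]]).as_matrix()
print(np.degrees(np.arctan2(m[1,1],m[0,1])),o["joints"])
from h import tojig
print(tojig(np.array([522.19,65.54,-.2977]),o["tool_pos"]))
E
```

```text
tool_pos: [452.8, 175.1, 183.8]
time_s: 13.05
tool_pos: [453.2, 174.8, 85.0]
eef_rot: [-0.001, 0.15, 0.989, 0.0]
wrist_force: [0.6, 0.5, 0.3]
width: 1.005
gripper_force: 0.0
72.80391212089722 [ 0.40776831  0.31357488 -0.96805196  1.94661677  0.29821868  1.03457492
  0.57781767]
[-98.0120014   84.19322159]
```

```bash
python3 -m inch '{"dp":[[0,0,-30],[0,0,-22],[0,0,-5],[0,0,-4],[0,0,-3],[0,0,-3],[0,0,0],[0,0,0]],"yaw":[0,0,0,0,0,0,0,0]}'; python3 - <<'E'
from rig import eyes
import cv2
a=cv2.convertScaleAbs(eyes.grab_frame("side")["pixels"][145:270,225:395,::-1],alpha=1.6)
cv2.imwrite("pics/s3.png",cv2.resize(a,(680,500),interpolation=cv2.INTER_CUBIC))
E
```

```text
time_s: 13.85
tool_pos: [454.0, 174.6, 18.7]
eef_rot: [0.0, 0.148, 0.989, 0.0]
wrist_force: [-0.0, -0.5, -0.3]
width: 0.994
gripper_force: 0.0
```

View pics/s3.png

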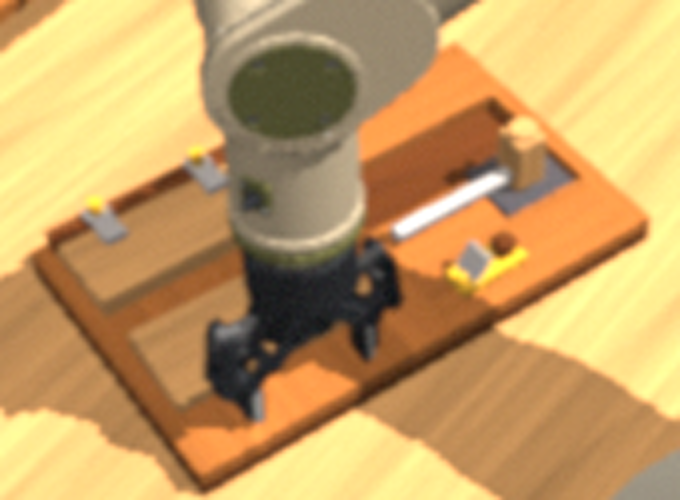

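The side crop shows both fingertips, at crop (255,413) and (368,352), standing just outside the half's outer edge with no contact. Now push along jig +x.

```bash
python3 -m inch '{"dp":[[7.6,-2.3,0],[7.6,-2.3,0],[5.7,-1.8,0],[4.8,-1.5,0],[4.8,-1.5,0],[4.8,-1.5,0],[0,0,0],[0,0,0]],"yaw":[0,0,0,0,0,0,0,0]}'|grep -E "pos|wrist"; python3 -m inch '{"dp":[[4.8,-1.5,0],[4.8,-1.5,0],[4.8,-1.5,0],[0,0,0],[0,0,0]],"yaw":[0,0,0,0,0]}'|grep -E "pos|wrist"; python3 -c "
from rig import get_obs
from h import *
print(tojig(np.array([522.19,65.54,-.2977]),get_obs()['tool_pos']))"
```

```text
tool_pos: [489.2, 163.6, 18.3]
wrist_force: [-0.9, -0.2, 0.1]
tool_pos: [503.7, 159.2, 18.4]
wrist_force: [-1.3, 0.7, -0.4]
[-45.1530524   84.10474338]
```

```bash
for i in 1; do python3 -m inch '{"dp":[[3.8,-1.2,0],[0,0,0],[0,0,0]],"yaw":[0,0,0]}'|grep -E "pos|wrist"; done; python3 -m inch '{"dp":[[1.9,-0.6,0],[0,0,0],[0,0,0]],"yaw":[0,0,0]}'|grep -E "pos|wrist"; python3 -m inch '{"dp":[[1.9,-0.6,0],[0,0,0],[0,0,0]],"yaw":[0,0,0]}'|grep -E "pos|wrist"
```

```text
tool_pos: [507.4, 158.0, 18.4]
wrist_force: [0.1, -0.2, -0.2]
tool_pos: [509.3, 157.3, 18.4]
wrist_force: [0.2, -1.2, -0.4]
tool_pos: [510.1, 157.3, 18.2]
wrist_force: [-4.3, 1.7, 3.2]
```

```bash
python3 -m inch '{"dp":[[1.9,-0.6,0],[0,0,0],[0,0,0]],"yaw":[0,0,0]}'|grep -E "pos|wrist"; python3 -m inch '{"dp":[[1.9,-0.6,0],[0,0,0],[0,0,0]],"yaw":[0,0,0]}'|grep -E "pos|wrist"; python3 -c "
from rig import get_obs
from h import *
o=get_obs();print(o['torque'],tojig(np.array([522.19,65.54,-.2977]),o['tool_pos']))"
```

```text
tool_pos: [510.3, 157.3, 18.0]
wrist_force: [-12.7, 3.4, 8.7]
tool_pos: [510.4, 157.3, 17.8]
wrist_force: [-20.0, 3.6, 15.1]
[ 0.33855616  4.26344154 -0.67624301] [-38.21622127  84.23610856]
```

```bash
python3 -m inch '{"dp":[[-4.8,1.5,0],[-9.6,2.9,0],[-9.6,2.9,0],[0,0,20],[0,0,40],[0,0,50],[0,0,40],[0,-40,0],[0,-50,0],[0,-50,0]],"yaw":[0,0,0,0,0,0,0,0,0,0]}'; python3 -m inch '{"dp":[[0,-50,0],[0,-50,0],[0,-40,0],[0,0,0]],"yaw":[0,0,0,0]}'|grep -E "pos|time"; python3 - <<'E'
from rig import eyes
import cv2
T=cv2.resize(cv2.convertScaleAbs(eyes.grab_frame("top")["pixels"][100:255,225:415,::-1],alpha=1.6),(760,600),interpolation=cv2.INTER_CUBIC)
cv2.imwrite("pics/t4.png",T)
a=cv2.convertScaleAbs(eyes.grab_frame("side")["pixels"][145:270,225:395,::-1],alpha=1.6)
cv2.imwrite("pics/s4.png",cv2.resize(a,(680,500),interpolation=cv2.INTER_CUBIC))
E
```

```text
time_s: 17.7
tool_pos: [490.5, 21.6, 168.7]
eef_rot: [0.001, 0.147, 0.989, -0.0]
wrist_force: [1.0, -0.6, 0.2]
width: 1.0
gripper_force: 0.0
time_s: 18.1
tool_pos: [489.7, -123.5, 167.9]
```

View pics/s4.png

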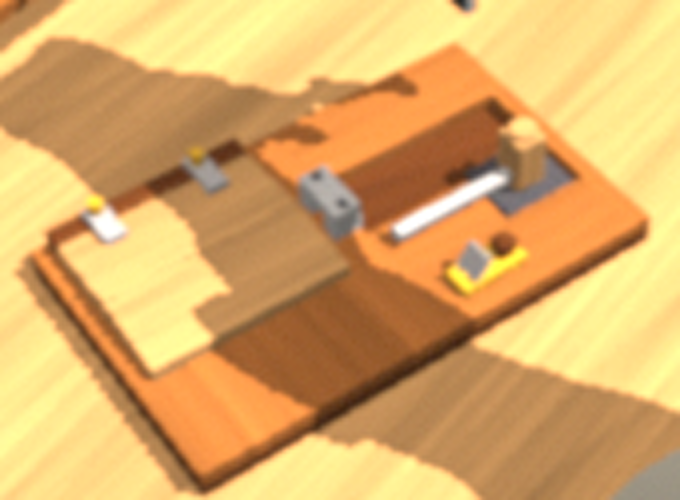

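View pics/t4.png

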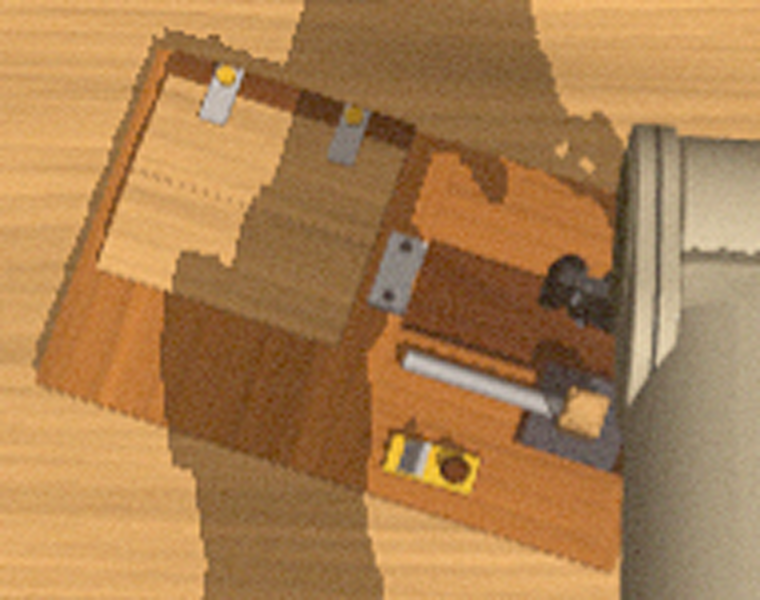

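Both pictures show the joint closed along its whole length (top crop, from (135,170) to (370,240)) with the ends in line. The pin is upright in the notch at (585,410) and the plane has not moved. The gripper is about 100 mm above the post.

```bash
python3 -c "
from rig import ticket
print(ticket.hand_in())"
```

```text
the job is handed in; nothing more can be done
None
```

I handed the job in at about 18 s: in the last pictures the pin stands upright in the side notch, the centre joint is closed along its whole length with the ends in line, and the plane hasn't moved; the hand-in returned no verdict.

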